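# Pop the bead tray and trap it in the chute

## Robot

A 6-joint arm with a two-finger parallel gripper is mounted at the origin on the work surface. World frame = base frame: x ahead of the robot, y to its left, z up, the work surface at z = 0. Lengths are in m, angles in rad, forces in N, time in s.
With the tool pointing down it reaches from about 0.35 to 0.925 m from the base axis. Payload 6.4 kg.
Tool frame: the origin (TCP) lies between the finger pads; the fingertips stand 22 mm ahead of it and the grasp point (between the pads) lies 3 mm ahead of it; z points along the fingers, y is the direction in which the jaws open and shut (so a half turn about z gives the same grasp; the last joint's range is limited). The gripper opens to 85 mm and grips with 20 to 120 N. Pads are 22 mm wide; open, the fingers measure 114 mm over their backs; the gripper's body (76 mm by 85 mm) begins 54 mm behind the grasp point. The pads swing forward as they close: fully open they stand 13 mm farther back than shut.
Start: joints at [-1.453, 0.245, 1.558, -0, 1.339, -0.174], TCP at [0.187, -0.623, 0.253] pointing down, gripper open.
Joint ranges: [-3.13, 3.13], [-1.02, 2.26], [0.13, 2.54], [-0.95, 4.09], [0.21, 2.88], [-2.74, 2.74]. Speed limits (rad/s): [2.57, 2.57, 3.14, 3.14, 3.14, 3.14].

## Interface

Orientations are given as a rotation vector (axis times angle).
In Python, from plant import sense, capture, calibration, close_job, recognise, silhouettes gives the robot as it stands.
- The arm moves only by the tool play_rows, never from a script. Its argument "commands" is a list of rows, each a list of 2 entries, a list of its own where there are three numbers: the shift along the tool's x, y, z in cm, then the turn about the tool's z in rad. A call has 1 to 10 rows; each row shifts and turns the commanded pose from where the row before left it, along the tool's axes as they then stand; what a row does not reach is not made up. A row lasts 1/10 s, in which the tool goes at most 50 mm and 8.59 degrees, less where a joint would pass 70% of its speed; a pose out of reach is approached as far as the arm can. A call with a gripper value outside its range is refused whole. "jaw" is the opening, from 0 (shut) to 1 (fully open), set as the call begins (left out, the last holds). The fingers move at their own pace and stop on an object; the grip force is fixed at half the most. Time passes only in rows, so rows that do not move let the fingers close. It gives the time, the measured TCP pose, the force and the opening at its end, in the units of the state.
- sense(): the state, without advancing time (a new reading comes with each control period).
- capture(name): name is "scene" or "top"; returns (picture, depth): 420x560x3 uint8, red, green, blue; 420x560 float32, m along the optical axis (not along the pixel's ray), 0 where there is no reading.
- calibration(name): a dict with "intrinsics" (3x3 intrinsics, pixels), "rvec" (rotation vector, rad) and "tvec" (3), from world to camera coordinates, as OpenCV has them. Camera axes: x right, y down, z forward; pixel columns grow to the right and rows downward; lengths in m; the calibration is good to about 2 mm. A picture is of the moment at which its call begins. calibration takes no time and is no camera call.
- close_job(): hands the job in, once; it reports no verdict.
Trained networks look in the newest picture that a camera, given by its name, has taken for a name from the list of things; names that differ only in an ending like _2 or _b are one class to them, and where a whole thing is asked for, a point or a joint stands for the part that bears it (a point fixed in the world has none). Each returns a list of dicts, best first, with "score" (0 to 1); they miss things now and then, are a little off and sometimes report something else, mostly with a low value. They report only what shows in the picture. A call takes as long as a camera call. They do not tell look-alikes from the thing itself.
- recognise(thing, camera): "at" ([x, y, z] in m, in world coordinates, good to about 4 mm: the middle of the surface that is visible of it).
- silhouettes(thing, camera): "mask" (420x560 bool, what is visible of it).
The state is a dict: "time_s": time; "joints": joint angles; "joint_velocities": joint speeds; "tau": joint torques, N m; "eef_pos": TCP position; "tool_rot": TCP orientation; "wrist_force": force on the tool from outside, world axes, zero at the start; "ft_torque": the same for the moment, N m; "gripper_width": finger opening in m.
Only numpy, scipy, OpenCV 4.12 (cv2) and the standard library are available. Lean on these libraries where they do the work, as an engineer would, in place of code of your own. Each camera call takes 0.05 s, during which the arm holds its last target. There are 200 camera calls.

## Task

On the pearl-grafting bench, press the green key of the bead dispenser fully down with one finger so that the orange bead tray springs out, and trap the tray with the other finger part-way down the chute, level with the key, before it slides away off the end. Do not pick up, lift or tip the tray, and leave the mug, the jar and the black dish alone. Finish while holding: the key still fully down under one finger and the tray resting still against the other.

Things in the scene. Friction and masses are not known exactly. Their poses are not given: they have to be found in the camera images.
- dispenser: White bead dispenser, fixed, blue base 215 x 125 mm, 85 mm high. Origin at bench level; x points down the chute (the tray's way out), y to the key's side, z up. The open-topped aluminium chute, 45 mm wide, runs at y = 0 from x = -103 to +98 mm, sloping 0.21 rad down to +x, its end open. Bay for the tray at x < -14 mm, walls 18 mm above the chute floor; below it the guides are 6 mm high.
- chute_mid (a point): Point on the chute floor, on its centre line, level with the key's centre (x 45, y 0, z 30 mm in the dispenser's frame): middle of the place to trap the tray. The key's centre is 62 mm away, square across the chute. The waiting tray's front face is 60 mm up the chute from here.
- key_top (a point): Centre of the top of the green key cap, 34 mm along the chute by 30 mm across, level, beside the chute (x 45, y 62 mm in the dispenser's frame). Height 48 mm when up, 38 mm when fully down, which is 8 mm above chute_mid: a second fingertip at that height over chute_mid clears floor and guides and stands in the tray's way.
- key (a joint): Travel of the green key in m: 0 up, 0.010 fully down (hard stop). Spring 1.5 N at first, 4.5 N at the bottom; springs up when let go. A steel gate pin in the chute sinks with it: from about 6 mm the tray is free, is kicked out by a spring and slides down by itself in under half a second. If the key is let go the pin rises under the tray.
- tray: Loose orange bead tray with cream beads, 60 mm along the chute, 42 wide, 22 high, 150 to 310 g, slick (friction about 0.1). Origin at the centre of its underside; x points down the chute, z square off its sloping floor. Waits in the bay with its origin at x -43, y 0, z 49 mm in the dispenser's frame; trapped properly it is between x = -18 and +32 mm.
- mug: Bystander: blue mug, 80 mm across, 95 mm high, with a handle (about 35 mm out) at its own +y; origin at the centre of its underside. It and the jar stand either side of the dispenser, about 170 to 230 mm from its chute, and may swap places.
- jar: Bystander: amber jar with a white cap, 60 mm across, 75 mm high; origin at the centre of its underside.
- dish: Bystander: open black dish, 70 x 100 mm, 22 mm high, beyond the open end of the chute; origin at the centre of its underside.
Not all that is in view belongs to the job. Leave any brown look-alike of the dispenser alone. There is more than one size of the tray; the one meant has the size given above.

How it is judged:
By the outcome, as a careful person would: the job done as asked, in the order asked, and still so for the second after the job is handed in, while the arm keeps its last pose, push and grip.
It also fails if it takes over 30 s, if anything falls off the work surface, if the arm or the gripper's body presses on something with over 40 N, if the wrist force passes 120 N, or if a joint passes its speed limit or range.

## Working session

There is one attempt and no reset: what is moved stays moved. The work goes in short steps, Python scripts to look and compute and a tool call to move; the robot and the scene stay as the last step left them, time stands still between calls to the robot, and variables do not carry over. Pictures are saved under pics/ and viewed, about 8 in all and at most 12, crops included, and the job is handed in when it is done.

Besides the shell and the picture viewer there is one more tool, called as name(argument=value, ...), one argument or row to a line, values as JSON. play_rows: Moves the arm, as the interface text tells. Its arguments: {"type":"object","properties":{"commands":{"type":"array"},"jaw":{"type":"number"}},"required":["commands"]}

```bash
mkdir -p pics; ls; cat > h.py <<'E'
import numpy as np, cv2
from plant import sense, capture, calibration, close_job, recognise, silhouettes
def cloud(name, d):
    c=calibration(name); K=np.array(c["intrinsics"]); R=cv2.Rodrigues(np.array(c["rvec"],float))[0]; t=np.array(c["tvec"],float).ravel()
    v,u=np.mgrid[:d.shape[0],:d.shape[1]]
    P=np.stack([(u-K[0,2])/K[0,0]*d,(v-K[1,2])/K[1,1]*d,d],-1)
    return (P-t)@R
E
python3 - <<'E'
from h import *
for n in ("scene","top"):
    p,d=capture(n); cv2.imwrite(f"pics/{n}0.png",p[...,::-1]); np.savez(f"{n}0.npz",p=p,d=d)
    for th in ("dispenser","key_top","key","tray","mug","jar","dish","chute_mid"):
        try: print(n,th,[(round(r["score"],2),np.round(r["at"],3).tolist()) for r in recognise(th,n)])
        except Exception as e: print(n,th,e)
s=sense(); print(s)
E
```

```text
pics
scene dispenser [(0.92, [0.641, -0.213, 0.021]), (0.65, [0.554, 0.521, 0.02]), (0.63, [0.519, 0.137, 0.011]), (0.4, [0.675, 0.015, -0.0])]
scene key_top [(0.68, [0.571, 0.129, 0.045]), (0.57, [0.602, 0.537, 0.05]), (0.55, [0.698, -0.199, 0.052])]
scene key [(0.71, [0.603, 0.535, 0.045]), (0.69, [0.569, 0.133, 0.049]), (0.54, [0.453, -0.068, 0.052]), (0.45, [0.692, -0.199, 0.044])]
scene tray [(0.94, [0.414, 0.315, 0.027]), (0.75, [0.469, 0.108, 0.066]), (0.46, [0.518, 0.134, 0.009])]
scene mug [(0.91, [0.574, 0.273, 0.055]), (0.29, [0.522, 0.136, 0.008])]
scene jar [(0.96, [0.455, -0.069, 0.052])]
scene dish [(0.65, [0.681, 0.015, 0.004])]
scene chute_mid [(0.97, [0.554, 0.52, 0.021]), (0.87, [0.518, 0.132, 0.012]), (0.87, [0.634, -0.209, 0.02])]
top dispenser [(0.89, [0.631, -0.218, 0.018]), (0.88, [0.546, 0.509, 0.023]), (0.83, [0.523, 0.124, 0.009]), (0.27, [0.471, 0.107, 0.062])]
top key_top [(0.77, [0.692, -0.206, 0.049]), (0.76, [0.6, 0.533, 0.051]), (0.53, [0.571, 0.134, 0.048])]
top key [(0.72, [0.569, 0.131, 0.049]), (0.57, [0.696, -0.204, 0.048]), (0.56, [0.6, 0.53, 0.
[... 364 characters left out ...]
])]
{'time_s': 0.9, 'joints': array([-1.45310686e+00,  2.45081140e-01,  1.55777415e+00,  9.32421770e-06,
        1.33871214e+00, -1.74109482e-01]), 'joint_velocities': array([-1.00183707e-04,  5.36788659e-04,  6.51282297e-05,  9.48275402e-04,
       -4.63645436e-04,  1.37969313e-03]), 'tau': array([ 6.00520198e-04, -4.29515183e+01, -3.26427305e+01, -1.03234700e-04,
        5.06701708e-04, -5.20543523e-06]), 'eef_pos': array([ 0.1869933 , -0.62254254,  0.25331624]), 'tool_rot': array([3.10819021e+00, 4.56725271e-01, 1.31305063e-05]), 'wrist_force': array([ 0.71355426, -0.72256833,  0.26725781]), 'ft_torque': array([-0.02842122,  0.03864015,  0.00955679]), 'gripper_width': 0.08546170009134317}
```

```bash
python3 -c "
import cv2
a=cv2.imread('pics/scene0.png');b=cv2.imread('pics/top0.png')
print(a.shape,b.shape)"
```

```text
(420, 560, 3) (420, 560, 3)
```

View pics/top0.png

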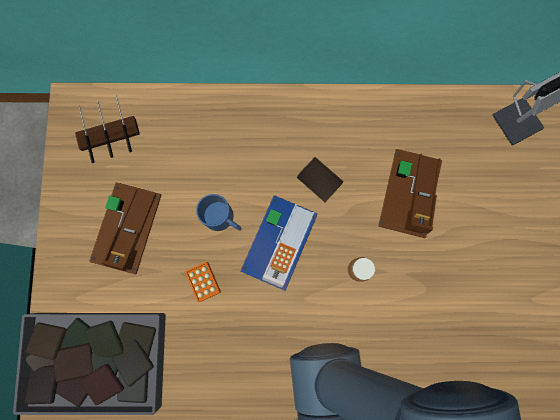

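View pics/scene0.png

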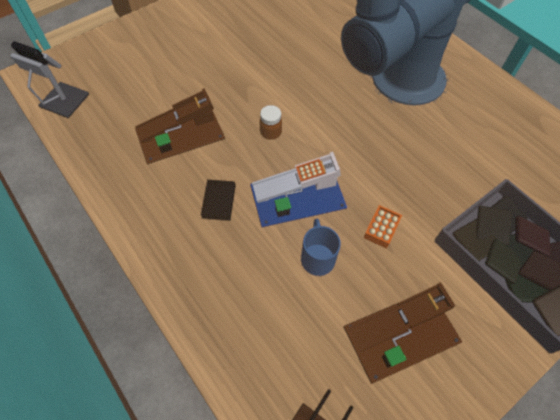

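The top view shows the real dispenser (blue base) at about px (280,242), its key at (274,216) and the tray waiting at (284,257). The brown look-alikes are at (125,228) and (411,193), and a loose decoy tray is at (203,282). In the scene view the mug handle points towards the dispenser. Next I'll fit the dispenser's pose.

```bash
cat > fit.py <<'E'
from h import *
out={}
for n in ("top","scene"):
    z=np.load(f"{n}0.npz"); p,d=z["p"],z["d"]; X=cloud(n,d)
    hsv=cv2.cvtColor(p,cv2.COLOR_RGB2HSV).astype(int); H,S,V=hsv[...,0],hsv[...,1],hsv[...,2]
    near=(np.hypot(X[...,0]-0.52,X[...,1]-0.125)<0.14)&(d>0)
    g=near&(abs(H-65)<20)&(S>120)&(X[...,2]>0.035)
    k=X[g]; k=k[k[:,2]>np.percentile(k[:,2],60)-.004]; print(n,"key",len(k),np.median(k,0).round(4),((k.max(0)+k.min(0))/2).round(4))
    o=near&(H<18)&(S>180)&(V>150)&(X[...,2]>0.04); q=X[o]; print("tray",len(q),((q.max(0)+q.min(0))/2).round(4),q.mean(0).round(4))
    disp=near&(((abs(H-112)<12)&(S>150)&(X[...,2]<0.03)&(X[...,2]>0.0015))|((S<60)&(V>120)&(X[...,2]>.01)))
    m=cv2.morphologyEx(disp.astype(np.uint8),cv2.MORPH_OPEN,np.ones((2,2)))
    nn,l,st,_=cv2.connectedComponentsWithStats(((m>0)|g|o).astype(np.uint8)); L=1+np.argmax(st[1:,4])
    pts=X[l==L]; r=cv2.minAreaRect((pts[:,:2]*1000).astype(np.float32)); print("rect",r, len(pts))
    b=X[near&(abs(H-112)<12)&(S>150)&(X[...,2]<.03)]; print("blue z",np.percentile(b[:,2],[5,50,95]).round(4))
    kc=(k.max(0)+k.min(0))[:2]/2 
    al=X[near&(S<60)&(V>110)&(X[...,2]>.015)&(X[...,2]<.06)]; out[n]=al
    im=cv2.resize(p[..., ::-1],None,fx=1,fy=1); 
    ys,xs=np.where(l==L); c=im[ys.min()-25:ys.max()+25,xs.min()-25:xs.max()+25]; cv2.imwrite(f"pics/crop_{n}.png",cv2.resize(c,None,fx=4,fy=4,interpolation=cv2.INTER_CUBIC))
E
python3 fit.py; python3 -c "
import cv2,numpy as np
a=cv2.imread('pics/crop_top.png');b=cv2.imread('pics/crop_scene.png')
h=max(a.shape[0],b.shape[0]);c=np.zeros((h,a.shape[1]+b.shape[1],3),np.uint8);c[:a.shape[0],:a.shape[1]]=a;c[:b.shape[0],a.shape[1]:]=b
s=min(1,800/c.shape[1],600/c.shape[0]);cv2.imwrite('pics/crops.png',cv2.resize(c,None,fx=s,fy=s))"
```

```text
top key 149 [0.5698 0.137  0.0479] [0.571  0.1359 0.0488]
tray 185 [0.4693 0.1102 0.0672] [0.4711 0.11   0.0648]
rect ((510.28106689453125, 118.70597839355469), (121.45527648925781, 211.1013641357422), 67.04602813720703) 2551
blue z [0.0038 0.0076 0.0114]
scene key 137 [0.5724 0.1356 0.0483] [0.5728 0.135  0.0482]
tray 9 [0.4683 0.111  0.0668] [0.4627 0.1141 0.0698]
rect ((683.0689697265625, 239.35922241210938), (721.184326171875, 202.30194091796875), 37.727108001708984) 1626
blue z [0.0052 0.0079 0.0114]
```

View pics/crops.png

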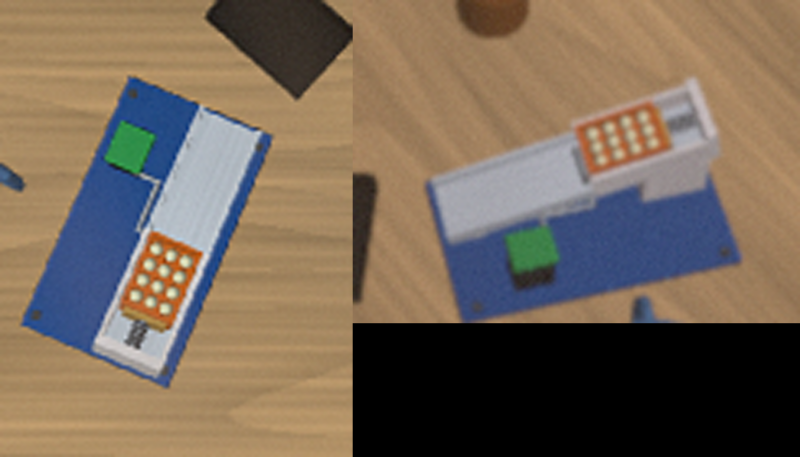

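play_rows(
  commands=[
    [[2.8, -3, 0], 0],
    [[2.8, -3, 0], 0],
    [[2.8, -3, 0], 0],
    [[2.8, -3, 0], 0],
    [[2.8, -3, 0], 0],
    [[2.8, -3, 0], 0],
    [[2.8, -3, 0], 0],
    [[2.8, -3, 0], 0],
    [[2.8, -3, 0], 0],
    [[2.8, -3, 0], 0],
  ],
  jaw=0.56,
)

```text
time_s: 1.9
eef_pos: [0.3693, -0.2532, 0.2536]
tool_rot: [3.108, 0.456, 0.001]
wrist_force: [1.8, -0.5, 0.3]
gripper_width: 0.0478
```

play_rows(
  commands=[
    [[2.8, -3, 0], 0],
    [[2.8, -3, 0], 0],
    [[2.8, -3, 0], 0],
    [[2.8, -3, 0], 0],
    [[2.8, -3, 0], 0],
    [[2.8, -3, 0], 0],
    [[2.8, -3, 0], 0],
    [[2.8, -3, 0], 0],
    [[2.8, -3, 0], 0],
    [[2.8, -3, 0], 0],
  ],
)

```text
time_s: 2.9
eef_pos: [0.5513, 0.115, 0.2535]
tool_rot: [3.108, 0.457, 0.001]
wrist_force: [1.2, 0.2, 0.7]
gripper_width: 0.0474
```

play_rows(
  commands=[
    [[0, 0, 0], 0.14],
    [[0, 0, 0], 0.14],
    [[0, 0, 0], 0.14],
    [[0, 0, 0], 0.14],
    [[0, 0, 0], 0.13],
    [[0, 0, 0], 0],
    [[0, 0, 0], 0],
  ],
)

```text
time_s: 3.6
eef_pos: [0.5507, 0.1132, 0.2534]
tool_rot: [-3.08, 0.617, -0.0]
wrist_force: [1.0, -0.8, 0.6]
gripper_width: 0.0479
```

play_rows(
  commands=[
    [[1.0, 0.25, 0], 0],
    [[0, 0, 4], 0],
    [[0, 0, 4], 0],
    [[0, 0, 4], 0],
    [[0, 0, 3], 0],
    [[0, 0, 0.8], 0],
    [[0, 0, 0], 0],
    [[0, 0, 0], 0],
  ],
)

```text
time_s: 4.4
eef_pos: [0.5605, 0.1069, 0.0971]
tool_rot: [-3.079, 0.621, -0.005]
wrist_force: [0.1, 0.5, 0.7]
gripper_width: 0.048
```

```bash
python3 - <<'E'
from h import *
s=sense(); print(s["eef_pos"],s["tool_rot"],s["wrist_force"],s["gripper_width"])
ims=[]
for n in ("top","scene"):
    p,d=capture(n); np.savez(f"{n}1.npz",p=p,d=d); X=cloud(n,d)
    m=(np.hypot(X[...,0]-.55,X[...,1]-.11)<.1)&(d>0)&(X[...,2]<.3)
    ys,xs=np.where(m); cy,cx=int(np.median(ys)),int(np.median(xs))
    ims.append(cv2.resize(p[cy-65:cy+65,cx-65:cx+65,::-1],(400,400),interpolation=cv2.INTER_CUBIC)); print(n,cy,cx)
cv2.imwrite("pics/near1.png",np.hstack(ims))
E
```

```text
[0.56053411 0.10685343 0.09711126] [-3.07907261  0.62076601 -0.00484444] [0.05132358 0.52255482 0.71541211] 0.047974813802243055
top 223 268
scene 195 283
```

View pics/near1.png

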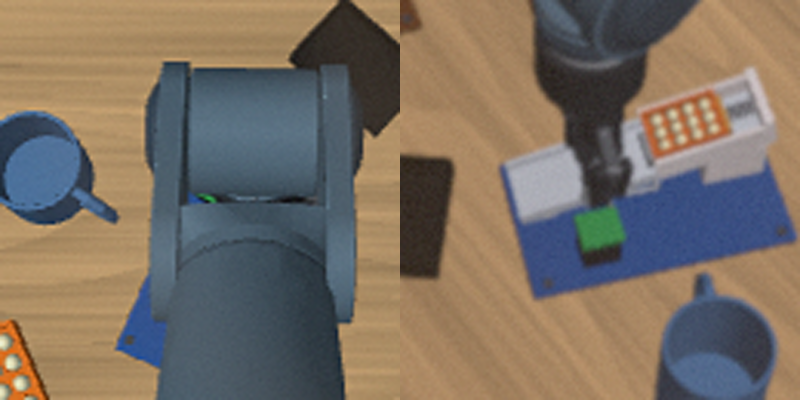

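The picture shows the fingers above the key (near finger around crop px (605,190), key top at (600,228)). The tray is still waiting at (685,125). I'll check the fingers in the dispenser's frame using depth.

```bash
python3 - <<'E'
from h import *
z=np.load("scene1.npz"); p,d=z["p"],z["d"]; X=cloud("scene",d)
ex=np.array([.921,-.39]); ey=np.array([.39,.921]); o=np.array([.571,.1358])-.045*ex-.062*ey
D=np.concatenate([np.stack([(X[...,:2]-o)@ex,(X[...,:2]-o)@ey],-1),X[...,2:]],-1)*1000
V=p.max(-1)
m=(V<110)&(D[...,2]>52)&(D[...,2]<110)&(abs(D[...,0]-45)<40)&(abs(D[...,1]-31)<60)&(d>0)
q=D[m]
for a in range(52,110,6):
    b=q[(q[:,2]>=a)&(q[:,2]<a+6)]
    if len(b): print(a,len(b),"x",np.percentile(b[:,0],[3,50,97]).round(0),"y",np.percentile(b[:,1],[3,50,97]).round(0))
s=sense(); e=s["eef_pos"][:2]-o; print("tcp",e@ex,e@ey)
E
```

```text
76 1 x [54. 54. 54.] y [62. 62. 62.]
82 7 x [39. 54. 57.] y [ 5.  6. 52.]
88 12 x [43. 53. 58.] y [ 6. 67. 69.]
94 9 x [43. 57. 59.] y [ 5. 64. 70.]
100 3 x [57. 57. 58.] y [ 4.  7. 57.]
106 2 x [57. 57. 57.] y [ 8. 35. 61.]
tcp 0.04677112222905099 0.03143891339007745
```

play_rows(
  commands=[
    [[-0.1, 0, 1.2], 0],
    [[0, 0, 1.1], 0],
    [[0, 0, 0], 0],
    [[0, 0, 0], 0],
  ],
)

```text
time_s: 4.9
eef_pos: [0.5575, 0.1074, 0.0716]
tool_rot: [3.079, -0.621, -0.002]
wrist_force: [0.4, -0.2, 0.6]
gripper_width: 0.048
```

play_rows(
  commands=[
    [[0, 0, 0.4], 0],
    [[0, 0, 0.4], 0],
    [[0, 0, 0.4], 0],
    [[0, 0, 0], 0],
    [[0, 0, 0], 0],
  ],
)

```text
time_s: 5.4
eef_pos: [0.5586, 0.1074, 0.0607]
tool_rot: [-3.079, 0.621, -0.002]
wrist_force: [0.7, -1.0, 2.4]
gripper_width: 0.0474
```

play_rows(
  commands=[
    [[0, 0, 0.4], 0],
    [[0, 0, 0.4], 0],
    [[0, 0, 0.1], 0],
    [[0, 0, 0], 0],
    [[0, 0, 0], 0],
    [[0, 0, 0], 0],
  ],
)

```text
time_s: 6.0
eef_pos: [0.5592, 0.1076, 0.0565]
tool_rot: [3.08, -0.619, -0.001]
wrist_force: [-18.4, -1.3, 39.9]
gripper_width: 0.0478
```

```bash
cat > look.py <<'E'
import sys
from h import *
p,d=capture("scene"); np.savez("cur.npz",p=p,d=d); X=cloud("scene",d)
cv2.imwrite(sys.argv[1],cv2.resize(p[125:265,215:355,::-1],(600,600),interpolation=cv2.INTER_CUBIC))
hsv=cv2.cvtColor(p,cv2.COLOR_RGB2HSV).astype(int); H,S,V=hsv[...,0],hsv[...,1],hsv[...,2]
ex=np.array([.921,-.39]); ey=np.array([.39,.921]); o=np.array([.571,.1358])-.045*ex-.062*ey
D=np.concatenate([np.stack([(X[...,:2]-o)@ex,(X[...,:2]-o)@ey],-1),X[...,2:]],-1)*1000
box=(abs(D[...,0])<150)&(abs(D[...,1])<110)&(d>0)
k=D[box&(abs(H-65)<20)&(S>120)]; print("key",len(k),np.percentile(k,[5,50,80,95],0).round(1).tolist())
k=D[box&(H<18)&(S>170)&(V>120)&(abs(D[...,1])<40)]; print("tray",len(k),np.percentile(k,[5,50,95],0).round(1).tolist())
s=sense(); print(s["time_s"],s["eef_pos"],s["wrist_force"],s["ft_torque"],s["gripper_width"])
E
python3 look.py pics/l2.png
```

```text
key 85 [[31.1, 52.4, 34.7], [47.3, 68.5, 37.4], [57.9, 73.4, 39.1], [60.7, 75.4, 39.9]]
tray 37 [[-21.2, -14.1, 51.0], [-0.7, 18.8, 57.3], [11.8, 20.6, 67.1]]
6.05 [0.55920324 0.10758563 0.05652164] [-17.23388961  -2.9852703   39.49652606] [0.54013413 2.5575886  0.37690569] 0.04774516530225485
```

View pics/l2.png

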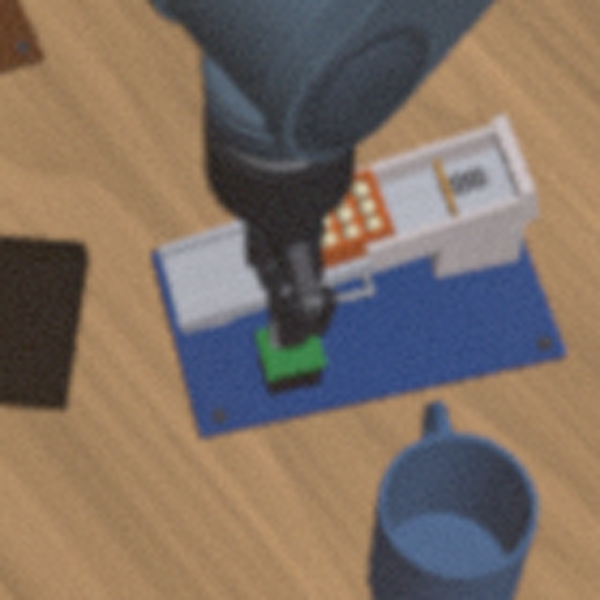

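The tray is out and stopped against the chute finger, and the key top is at about 38 mm. The push is harder than needed (40 N), so I'll ease it while keeping the key on its stop.

play_rows(
  commands=[
    [[0, 0, -0.1], 0],
    [[0, 0, -0.1], 0],
    [[0, 0, 0], 0],
    [[0, 0, 0], 0],
  ],
)

```text
time_s: 6.45
eef_pos: [0.559, 0.1075, 0.0568]
tool_rot: [3.08, -0.62, 0.0]
wrist_force: [-10.9, -1.5, 26.6]
gripper_width: 0.0476
```

play_rows(
  commands=[
    [[0, 0, -0.1], 0],
    [[0, 0, 0], 0],
    [[0, 0, 0], 0],
    [[0, 0, 0], 0],
    [[0, 0, 0], 0],
    [[0, 0, 0], 0],
  ],
)

```text
time_s: 7.05
eef_pos: [0.5589, 0.1075, 0.0569]
tool_rot: [-3.08, 0.62, -0.001]
wrist_force: [-7.0, -1.3, 20.5]
gripper_width: 0.0473
```

```bash
python3 look.py pics/l3.png; cp cur.npz a.npz; python3 - <<'E'
from h import *
import time
a=np.load("a.npz")["p"].astype(int)
m=silhouettes("tray","scene")
for r in m[:3]:
    ys,xs=np.where(r["mask"]); print(r["score"],xs.mean(),ys.mean(),len(xs))
print(recognise("tray","scene")[:2])
p,_=capture("scene"); print("motion px", (abs(p.astype(int)-a).max(-1)[125:265,215:355]>60).sum())
E
```

```text
key 89 [[31.2, 51.6, 35.4], [47.2, 68.7, 37.7], [58.2, 73.8, 39.1], [60.7, 75.9, 41.0]]
tray 32 [[-20.4, -11.9, 51.0], [2.4, 19.0, 58.0], [12.3, 20.4, 65.9]]
7.1 [0.55892948 0.10748868 0.05696725] [-7.48000975 -1.24642948 20.29218194] [0.25922796 1.14538383 0.20148223] 0.04804451026404021
0.96 382.4852941176471 226.46323529411765 952
0.78 297.6666666666667 176.63888888888889 216
[{'at': [0.4991, 0.1043, 0.0626], 'score': 0.76}, {'at': [0.416, 0.3196, 0.0295], 'score': 0.73}]
motion px 0
```

View pics/l3.png

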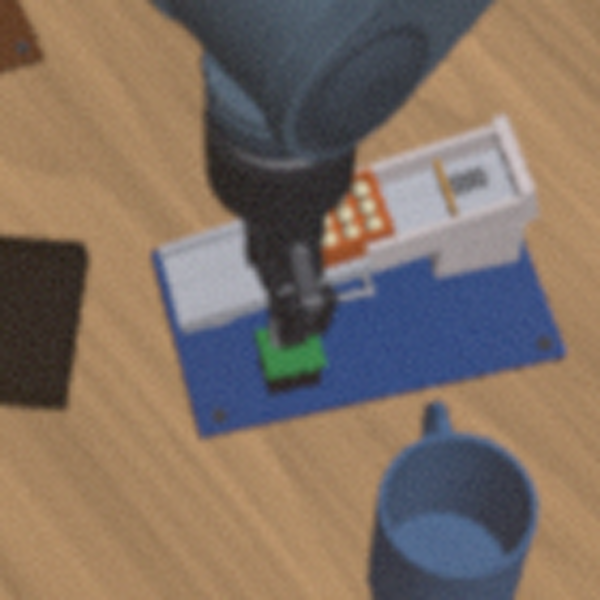

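The last view matches the one before: tray still in the chute against the finger, key sunk, nothing else disturbed. I'm handing it in.

```bash
python3 -c "
from plant import *
print(close_job())"
```

```text
the job is handed in; nothing more can be done
None
```

I pressed the green key fully down with one finger and trapped the orange tray against the other, then handed the job in still holding it, at about 7.3 s of the 30 s allowed.

**Key:** its top reads about 38 mm, against 48 mm when up. The push is on its hard stop at about 20 N. It reached about 40 N on the first press (39.9 N read on the wrist), so I eased it off. The wrist moments agree with the load being mainly on the key finger.

**Tray:** it sits flat in the chute with its centre at about x = +4 mm (the band is -18 to +32 mm). That position comes from its visible rear half, because the gripper hides the front. Two pictures 0.15 s apart showed no motion.

**Other things:** the mug and dish look undisturbed in the last view. The jar was outside that crop, so I did not check it again. The arm only passed well above it.

**Still off:** a sideways force of about 7 N remained at the key, most likely friction.

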